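Tip the picking tray and weight the empty box

TASK

A steel weight disc lies out of reach under the clear guard of the small rocking tray. Press the tray's thumb plate down to tip the tray so that the disc slides into the front corner, and let the tray come back level. Two open boxes stand on the white board, one on either side of the tray: pick the disc out of the corner and put it flat in the one that has no weight yet, and leave the other box where it is.

Things in the scene. Friction and masses are not known exactly. Their poses are not given: they have to be found in the camera images.
- weight_disc_center (a point): centre (half-way up) of the loose weight disc: plain steel, 40 mm in diameter, 10 mm thick, about 100 g, lying flat on the tray's floor under the guard, an 80 x 80 mm clear sheet over the rear of the tray, its top 20 mm above the floor; its nearest edge is 48 mm from the centre of the disc once that lies in the front corner
- thumb_plate (a point): top centre of the tray's thumb plate, a 40 mm wide tongue with a 32 x 34 mm black pad at the front corner, 66 mm above the work surface when level. x points level to the tray's rear, z up from its floor. Pressed fully (about 3 N, 4 to 5 N if fast; has a stop) this point is 48 mm lower and 4 mm further along x. Let go, the tray swings back level within 1 s; the disc stays in the corner
- corner_seat (a point): where the disc's centre comes to rest in the front corner (moves with the tray; 69 mm above the work surface when level). The tray is a polished steel 138 mm square set diamond-wise, one corner at the thumb plate; its floor is 64 mm above the work surface; its walls stand only 4 mm above the floor, so the disc's upper 6 mm can be gripped from any side
- tray (a joint): tilt of the tray about its cross pin, which is 114 mm behind the thumb plate's centre and 50 mm above the work surface: 0 level (at rest), 0.42 rad fully tipped, thumb plate down. The disc starts to slide at 0.1 to 0.25 rad and is in the corner about 1 s after the tray is fully tipped
- box_empty: the open grey board box without a weight in it, white inside: 90 x 93 mm (x, y), 38 mm high, walls and bottom 2 mm, inside 86 x 90 mm, 120 g, loose on the work surface; origin at the centre of its underside. Open the fingers only a little inside it: fingers opened wide would push its walls
- box_full: the same kind of box, with another such weight disc already lying in it; origin at the centre of its underside. Not to be moved
Mind the look-alikes: they are no part of the job. Leave any blue look-alike of the box_empty alone.

How it is judged:
On the way, in this order (a step that is already met when the one before it is completed fails the run):
1. the tray is tipped (value of joint tray above 0.2 rad), for 0.1 s.
2. the disc lies in the front corner and the tray is level again (distance between weight_disc_center and corner_seat below 0.012 m and value of joint tray below 0.08 rad), for 0.2 s.
At the end, for the whole second after the job is handed in: The loose weight disc lies flat and at rest on the bottom of the box that was empty (anywhere inside it), that box stands upright on the work surface, and the tray is level again (horizontal distance between weight_disc_center and box_empty below 0.04 m and z of weight_disc_center in the frame of box_empty between 0.001 and 0.014 m and angle between box_empty's own z axis and vertical below 0.15 rad and height (world z) of box_empty below 0.015 m and linear speed of weight_disc below 0.02 m/s and value of joint tray below 0.08 rad); the robot touches nothing.
It fails at once if the box that already has a weight is pushed more than 30 mm (distance of box_full from where it was at the start of the episode above 0.03 m).
It also fails if it takes over 48 s, if anything falls off the work surface, if the arm or the gripper's body presses on something with over 40 N, if the wrist force passes 120 N, or if a joint passes its speed limit or range.

ROBOT

A 6-joint arm with a two-finger parallel gripper is mounted at the origin on the work surface; the furniture and walls round the work are solid. World frame = base frame: x ahead of the robot, y to its left, z up, the work surface at z = 0. Lengths are in m, angles in rad, forces in N, time in s.
With the tool pointing down it reaches from about 0.375 to 0.975 m from the base axis. Payload 3.8 kg.
Tool frame: the origin (TCP) lies at the very end of the fingers, on their centre line; the grasp point (between the pads) lies 19 mm behind it; z points along the fingers, y is the line along which they close (so a half turn about z gives the same grasp; the last joint's range is limited). The gripper opens to 88 mm and grips with 3 to 60 N. Pads are 18 mm wide; open, the fingers measure 123 mm over their backs; the gripper's body (75 mm by 187 mm) begins 45 mm behind the grasp point.
Start: joints at [1.229, 0.264, 1.604, -0, 1.274, -0.037], TCP at [0.203, 0.644, 0.239] pointing down, gripper open.
Joint ranges: [-2.63, 2.63], [-0.94, 2.18], [0.31, 2.57], [-1.31, 4.45], [0, 2.66], [-2.55, 2.55]. Speed limits (rad/s): [2.57, 2.57, 3.14, 3.14, 3.14, 3.14].

INTERFACE

Orientations are given as a unit quaternion [w, x, y, z].
In Python, from workcell import r gives the robot as it stands. The module is installed in compiled form; this text tells all that it offers.
- The arm moves only by the tool move_arm, never from a script. Its argument "plan" is a list of rows, each a list of 7 numbers: the turn, a rotation vector about the tool's x, y, z in degrees, then the shift along the tool's x, y, z in mm, then the closure, from 0 (fully open) to 1 (shut). A call has 1 to 12 rows; each row shifts and turns the commanded pose from where the row before left it, along the tool's axes as they then stand; what a row does not reach is not made up. A row lasts 1/8 s, in which the tool goes at most 62.5 mm and 10.7 degrees, less where a joint would pass 70% of its speed; a pose out of reach is approached as far as the arm can. A call is refused whole if a number of a shift passes 62.5 or a number of a turn 10.7, either way. A call with a gripper value outside its range is refused whole. The fingers move at their own pace and stop on an object; the grip force is fixed at half the most. Time passes only in rows, so rows that do not move let the fingers close. It gives the time, the measured TCP pose, the force, the opening and the grip force at its end, in the units of the state.
- r.state(): the state, without advancing time (a new reading comes with each control period).
- r.snapshot(name): name is "side" or "top" or "wrist"; returns (picture, depth): 420x560x3 uint8, red, green, blue; 420x560 float32, m along the optical axis (not along the pixel's ray), 0 where there is no reading.
- r.camera_model(name): a dict with "fovy" (degrees; the focal length in pixels is half the picture's height over the tangent of half this angle, whatever the lens; pixels are square), "cx", "cy" (the principal point, pixels), "xyz" and "rotation" of the camera in the world. Camera axes: x right, y down, z forward; pixel columns grow to the right and rows downward; lengths in m; the calibration is good to about 2 mm. A picture is of the moment at which its call begins: read the wrist's pose just before it. camera_model takes no time and is no camera call; for the wrist camera it gives the pose at the moment of the call.
- r.job_done(): hands the job in; it is judged then, once.
Trained networks look in the newest picture that a camera, given by its name, has taken for a name from the list of things; names that differ only in an ending like _2 or _b are one class to them, and where a whole thing is asked for, a point or a joint stands for the part that bears it (a point fixed in the world has none). Each returns a list of dicts, best first, with "confidence" (0 to 1); they miss things now and then, are a little off and sometimes report something else, mostly with a low value. They report only what shows in the picture. A call takes as long as a camera call. They do not tell look-alikes from the thing itself.
- r.silhouettes(camera, name): "pixels" (420x560 bool, what is visible of it) and "extent" ([left, top, width, height] in pixels, round what is visible of it).
The state is a dict: "time": time; "joint_pos": joint angles; "qd": joint speeds; "joint_torque": joint torques, N m; "position": TCP position; "eef_rot": TCP orientation; "wrist_force": force on the tool from outside, world axes, zero at the start; "moment": the same for the moment, N m; "width": finger opening in m; "grasp_force": force on a finger pad.
Only numpy, scipy, OpenCV 4.12 (cv2) and the standard library are available. Lean on these libraries where they do the work, as an engineer would, in place of code of your own. Each camera call takes 0.05 s, during which the arm holds its last target. There are 200 camera calls.

## Working session

There is one attempt and no reset: what is moved stays moved. The work goes in short steps, Python scripts to look and compute and a tool call to move; the robot and the scene stay as the last step left them, time stands still between calls to the robot, and variables do not carry over. Pictures are saved under pics/ and viewed, at most 10 in all, crops included, and the job is handed in when it is done.

Besides the shell and the picture viewer there is one more tool, called after "Emit:" as name([rows], argument=value, ...), one row to a line, values as JSON. move_arm: Moves the arm, as the interface text tells. Its arguments: {"type":"object","properties":{"plan":{"type":"array"}},"required":["plan"]}

```bash
mkdir -p pics; cat > h.py <<'E'
import numpy as np,cv2
from workcell import r
def snap(n,f=None):
    p,d=r.snapshot(n); c=r.camera_model(n)
    if f: cv2.imwrite('pics/'+f,p[:,:,::-1])
    return p,d,c
def world(d,c):
    h,w=d.shape; f=h/2/np.tan(np.radians(c['fovy'])/2)
    u,v=np.meshgrid(np.arange(w),np.arange(h))
    P=np.stack([(u-c['cx'])/f*d,(v-c['cy'])/f*d,d],-1)
    R=np.array(c['rotation']).reshape(3,3)
    return P@R.T+np.array(c['xyz'])
E
python3 - <<'E'
from h import *
for n in('top','side'):
    p,d,c=snap(n,n+'1.png');print(n,{k:np.round(v,3).tolist() for k,v in c.items()})
    W=world(d,c);np.save(n+'W.npy',W)
    for k in('weight_disc_center','thumb_plate','box_empty','box_full','tray'):
        for s in r.silhouettes(n,k)[:4]:
            m=s['pixels']&(d>0);print(k,round(s['confidence'],2),s['extent'],np.round(np.median(W[m],0),3) if m.any() else None)
s=r.state();print(s['time'],s['position'],s['eef_rot'],s['width'])
E
```

```text
top {'fovy': 54.13, 'cx': 272.466, 'cy': 212.288, 'xyz': [0.167, -0.166, 1.45], 'rotation': [-0.069, 0.714, -0.693, 0.068]}Traceback (most recent call last):
  File "<stdin>", line 4, in <module>
  File "h.py", line 11, in world
    R=np.array(c['rotation']).reshape(3,3)
ValueError: cannot reshape array of size 4 into shape (3,3)
```

```bash
sed -i "s/^    R=.*/    q=c['rotation'];R=Rot.from_quat([q[1],q[2],q[3],q[0]]).as_matrix()/; 2i from scipy.spatial.transform import Rotation as Rot" h.py
python3 - <<'E'
from h import *
for n in('top','side'):
    p,d,c=snap(n,n+'1.png');print(n,{k:np.round(v,3).tolist() for k,v in c.items()})
    W=world(d,c);np.save(n+'W.npy',W)
    for k in('weight_disc_center','thumb_plate','box_empty','box_full','tray'):
        for s in r.silhouettes(n,k)[:4]:
            m=s['pixels']&(d>0);print(k,round(s['confidence'],2),s['extent'],np.round(np.median(W[m],0),3) if m.any() else None)
s=r.state();print(s['time'],s['position'],s['eef_rot'],s['width'])
E
```

```text
top {'fovy': 54.13, 'cx': 272.466, 'cy': 212.288, 'xyz': [0.167, -0.166, 1.45], 'rotation': [-0.069, 0.714, -0.693, 0.068]}
thumb_plate 0.82 [203.7, 152.4, 49.0, 63.7] [0.56  0.009 0.066]
box_empty 0.93 [279.2, 253.3, 31.0, 27.9] [ 0.263 -0.245  0.001]
box_empty 0.62 [398.7, 198.6, 35.0, 31.5] [ 0.455 -0.678  0.004]
box_empty 0.59 [298.9, 182.3, 24.0, 31.2] [ 0.51  -0.292  0.003]
box_full 0.83 [121.0, 180.4, 38.2, 32.5] [0.499 0.322 0.006]
tray 0.55 [201.9, 152.9, 51.7, 63.0] [0.558 0.01  0.066]
side {'fovy': 50.724, 'cx': 282.094, 'cy': 211.843, 'xyz': [-0.025, -1.31, 0.752], 'rotation': [-0.5, 0.843, -0.176, 0.092]}
thumb_plate 0.7 [258.2, 177.3, 62.0, 19.3] [ 0.566 -0.006  0.067]
box_empty 0.8 [342.4, 303.4, 60.0, 49.0] [ 0.458 -0.669  0.016]
box_empty 0.78 [298.2, 224.0, 40.4, 31.2] [ 0.511 -0.28   0.02 ]
box_empty 0.59 [220.2, 238.4, 38.9, 31.8] [ 0.264 -0.234  0.018]
box_empty 0.55 [233.2, 158.2, 30.9, 21.4] [0.495 0.307 0.023]
box_full 0.68 [234.4, 158.5, 29.6, 19.2] [0.498 0.304 0.024]
box_full 0.53 [256.9, 177.0, 63.1, 24.3] [ 0.563 -0.003  0.067]
tray 0.59 [260.5, 175.8, 62.6, 20.8] [ 0.565 -0.005  0.067]
0.65 [0.202592   0.64391759 0.23877191] [1.05784188e-05 1.51825625e-01 9.88407293e-01 5.83896042e-05] 0.08787814564667883
```

View pics/top1.png

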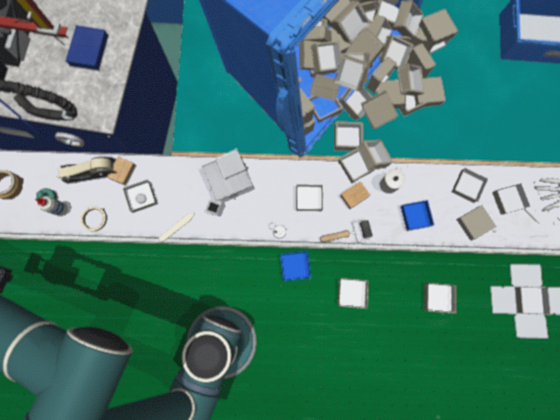

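View pics/side1.png

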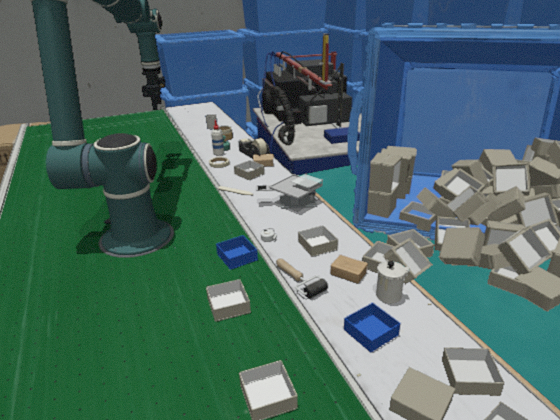

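```bash
python3 - <<'E'
from h import *
p,d,c=snap('top');W=world(d,c)
cr=lambda x0,x1:cv2.resize(p[150:230,x0:x1,::-1],None,fx=4,fy=4,interpolation=cv2.INTER_CUBIC)
cv2.imwrite('pics/crop1.png',np.vstack([np.hstack([cr(110,165),cr(195,260),cr(285,335)])]))
g=p.max(2).astype(int)
m=np.zeros(g.shape,bool);m[198:218,202:226]=1;m&=(g<70);print(m.sum(),np.argwhere(m).mean(0),W[m].mean(0),np.median(W[m],0))
# tray floor points / guard in side and top
for lo,hi in((.058,.075),(.078,.095)):
    k=(abs(W[...,2]-(lo+hi)/2)<(hi-lo)/2)&(abs(W[...,0]-.56)<.15)&(abs(W[...,1])<.15)
    q=W[k][:,:2].astype(np.float32);print(lo,len(q),cv2.minAreaRect(q) if len(q) else 0)
for x0,x1,y in((290,330,197),(120,160,196)):
    k=np.zeros(d.shape,bool);k[170:225,x0:x1]=1;k&=(W[...,2]>.028)&(W[...,2]<.05)
    print(cv2.minAreaRect(W[k][:,:2].astype(np.float32)),k.sum())
E
```

```text
51 [206.90196078 212.76470588] [0.45168691 0.04434518 0.06521017] [0.45112219 0.04352199 0.06515522]
0.058 1206 ((0.5303287506103516, -0.002645045518875122), (0.19304963946342468, 0.16831009089946747), 9.65665054321289)
0.078 503 ((0.6031181216239929, -0.010097797960042953), (0.08386678248643875, 0.08037678152322769), 25.662891387939453)
((0.5062392354011536, -0.2911117672920227), (0.09199327230453491, 0.08966219425201416), 1.5792757272720337) 88
((0.5227465629577637, 0.32734575867652893), (0.15846379101276398, 0.09580536931753159), 22.058361053466797) 211
```

View pics/crop1.png

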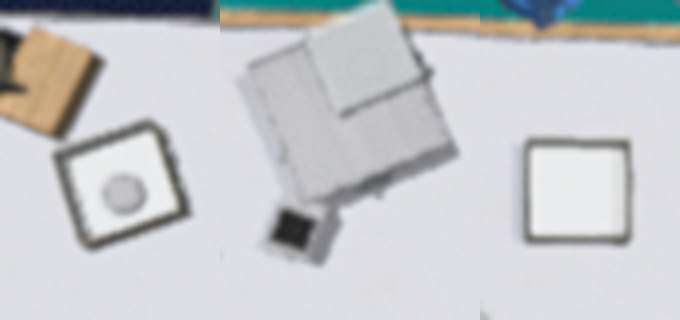

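Emit:
move_arm([
  [0,0,0,-34.7,-41.5,3,1],
  [0,0,0,-34.7,-41.5,3,1],
  [0,0,0,-34.7,-41.5,3,1],
  [0,0,0,-34.7,-41.5,3,1],
  [0,0,0,-34.7,-41.5,3,1],
  [0,0,0,-34.7,-41.5,3,1],
  [0,0,0,-34.7,-41.5,3,1],
  [0,0,0,-34.7,-41.5,3,1],
  [0,0,0,-34.7,-41.5,3,1],
  [0,0,0,-34.7,-41.5,3,1],
  [0,0,0,-34.7,-41.5,3,1],
  [0,0,0,-34.7,-41.5,3,1],
])

```text
time: 2.2
position: [0.451, 0.0422, 0.2031]
eef_rot: [0.001, 0.152, 0.988, 0.0]
wrist_force: [0.5, 0.6, 0.7]
width: 0.0007
grasp_force: 0.0
```

```bash
python3 - <<'E'
from h import *
s=r.state();print(s['time'],s['position'],s['eef_rot'],s['width'],s['wrist_force'])
p,d,c=snap('wrist','w1.png');W=world(d,c);np.savez('w1.npz',W=W,p=p)
print(c)
for k in('thumb_plate','weight_disc_center'):
    for q in r.silhouettes('wrist',k)[:3]:
        m=q['pixels']&(d>0);print(k,q['confidence'],q['extent'],np.median(W[m],0) if m.any() else 0)
E
```

```text
2.2 [0.45095009 0.04215133 0.20313331] [7.16656760e-04 1.51888922e-01 9.88397287e-01 2.12933468e-04] 0.0007464832373576918 [0.52068813 0.63720777 0.70379676]
{'fovy': 66.33016820580339, 'cx': 281.7652967648554, 'cy': 209.2021714920959, 'xyz': array([0.38865395, 0.05725295, 0.34741186]), 'rotation': array([0.10890969, 0.79935461, 0.58576004, 0.07782075])}
thumb_plate 0.95 [246.3, 173.5, 59.4, 194.0] [0.47493263 0.02561097 0.06471462]
```

View pics/w1.png

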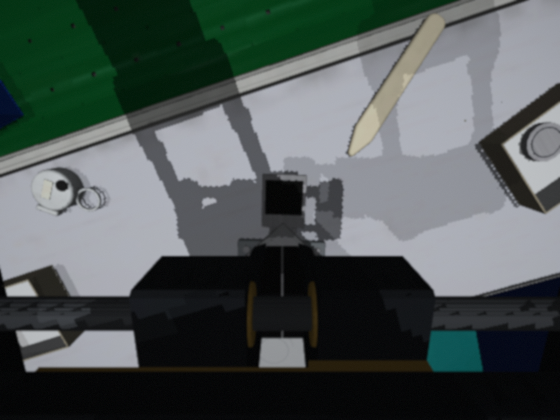

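```bash
python3 - <<'E'
from h import *
z=np.load('w1.npz');W=z['W'];p=z['p']
m=np.zeros(p.shape[:2],bool);m[170:228,255:312]=1;m&=(p.max(2)<28)&(abs(W[...,2]-.066)<.006)
print(m.sum(),W[m].mean(0),cv2.minAreaRect(W[m][:,:2].astype(np.float32)))
for v in range(165,260,6): print(v,p[v,284],W[v,284].round(4))
E
```

```text
1198 [0.45240803 0.03735415 0.06460158] ((0.45272204279899597, 0.03751649707555771), (0.032861825078725815, 0.031242400407791138), 68.63166809082031)
165 [155 157 166] [ 0.4331  0.0446 -0.0015]
171 [113 114 122] [ 0.4395  0.0426 -0.0025]
177 [125 126 129] [0.435  0.0437 0.0637]
183 [11 10 11] [0.44   0.0421 0.0646]
189 [3 4 5] [0.4452 0.0405 0.065 ]
195 [3 4 4] [0.4507 0.0388 0.0637]
201 [5 6 5] [0.4559 0.0372 0.0643]
207 [6 7 6] [0.4612 0.0355 0.0647]
213 [ 9 10  9] [0.4666 0.0338 0.0645]
219 [49 49 50] [0.4727 0.0319 0.0625]
225 [46 46 47] [0.477  0.0305 0.0668]
231 [48 49 51] [0.4839 0.0284 0.0628]
237 [68 68 71] [0.4897 0.0266 0.0625]
243 [72 73 75] [0.4951 0.0248 0.0634]
249 [ 9  9 10] [0.4449 0.0401 0.2051]
255 [10  9 10] [0.4445 0.0402 0.2131]
```

Emit:
move_arm([
  [0,0,0,-3,-4,40,1],
  [0,0,0,0,0,50,1],
  [0,0,0,0,0,38,1],
  [0,0,0,0,0,6,1],
  [0,0,0,0,0,6,1],
  [0,0,0,0,0,6,1],
  [0,0,0,-0.5,0,7,1],
  [0,0,0,-0.5,0,7,1],
  [0,0,0,-1,0,7,1],
  [0,0,0,-1,0,7,1],
  [0,0,0,-1,0,7,1],
])

```text
time: 3.72
position: [0.4565, 0.0378, 0.0228]
eef_rot: [-0.0, 0.152, 0.988, -0.0]
wrist_force: [-19.2, 0.6, 66.6]
width: 0.0007
grasp_force: 34.3
```

Emit:
move_arm([
  [0,0,0,0,0,2,1],
  [0,0,0,0,0,0,1],
  [0,0,0,0,0,0,1],
  [0,0,0,0,0,0,1],
  [0,0,0,0,0,0,1],
  [0,0,0,0,0,0,1],
  [0,0,0,0,0,0,1],
  [0,0,0,0,0,0,1],
  [0,0,0,0,0,0,1],
  [0,0,0,0,0,0,1],
])

```text
time: 4.97
position: [0.4564, 0.0379, 0.0231]
eef_rot: [-0.0, 0.152, 0.988, -0.0]
wrist_force: [-13.3, 0.4, 38.9]
width: 0.0003
grasp_force: 20.4
```

Emit:
move_arm([
  [0,0,0,0,0,-2,1],
  [0,0,0,1,0,-6,1],
  [0,0,0,1,0,-10,1],
  [0,0,0,1,0,-14,1],
  [0,0,0,1,0,-18,1],
  [0,0,0,0,0,-25,1],
  [0,0,0,10,0,-35,0.4],
  [0,0,0,15,0,-35,0.4],
  [0,0,0,15,0,-25,0.4],
  [0,0,0,0,0,0,0.4],
  [0,0,0,0,0,0,0.4],
])

```text
time: 6.35
position: [0.4136, 0.051, 0.189]
eef_rot: [-0.0, 0.152, 0.988, -0.0]
wrist_force: [-0.5, -0.1, 0.2]
width: 0.0484
grasp_force: 0.0
```

```bash
python3 - <<'E'
from h import *
s=r.state();print(s['time'],s['position'],s['eef_rot'],s['width'],s['wrist_force'])
p,d,c=snap('wrist','w2.png');W=world(d,c);np.savez('w2.npz',W=W,p=p)
for k in('weight_disc_center','thumb_plate'):
    for q in r.silhouettes('wrist',k)[:3]:
        m=q['pixels']&(d>0);print(k,q['confidence'],q['extent'],np.median(W[m],0) if m.any() else 0)
E
```

```text
6.35 [0.4136392  0.05102973 0.18902239] [-1.89951464e-04  1.51755839e-01  9.88417986e-01 -1.19605939e-04] 0.04836658423117396 [-0.45092979 -0.07379339  0.20979112]
weight_disc_center 0.97 [266.9, 279.8, 37.8, 17.0] [0.48982594 0.02899232 0.07179734]
thumb_plate 0.66 [187.8, 218.9, 187.6, 147.1] [0.54377026 0.02809066 0.06237329]
```

View pics/w2.png

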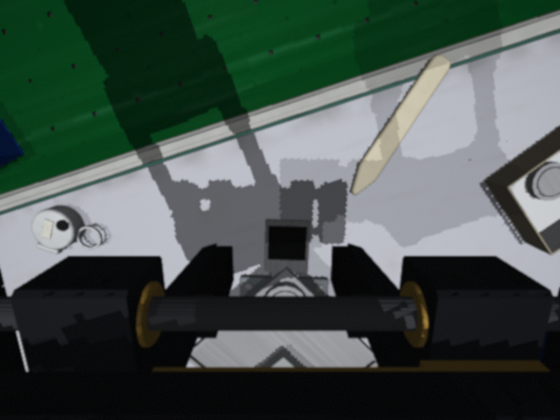

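```bash
python3 - <<'E'
from h import *
from scipy.optimize import least_squares
p,d,c=snap('wrist');W=world(d,c)
q=r.silhouettes('wrist','weight_disc_center')[0];m=q['pixels']&(d>0)
P=W[m];print(m.sum(),np.percentile(P[:,2],[10,50,90]))
x=np.array([.9397,-.342]);y=np.array([.342,.9397]);o=np.array([.4527,.0375])
A=np.c_[(P[:,:2]-o)@x,(P[:,:2]-o)@y]
A=A[(P[:,2]>.066)&(P[:,2]<.08)]
b=np.arange(-22,23,2)/1e3;E=[]
for y0 in b:
    k=abs(A[:,1]-y0)<.001
    if k.sum()>1:E.append((A[k,0].min(),y0));print(np.round(y0*1e3),np.round(A[k,0].min()*1e3,1),np.round(A[k,0].max()*1e3,1))
E=np.array(E)
s=least_squares(lambda t:np.hypot(E[:,0]-t[0],E[:,1]-t[1])-.02,[.05,0],loss='soft_l1',f_scale=.001);print(s.x,o+s.x[0]*x+s.x[1]*y)
# depth-image: pad and wall check
g=p.max(2);k=np.zeros(g.shape,bool);k[215:265,262:312]=1;k&=(g<28)&(abs(W[...,2]-.066)<.006);print('pad',cv2.minAreaRect(W[k][:,:2].astype(np.float32)))
p,d,c=snap('top');W=world(d,c);cv2.imwrite('pics/t2.png',cv2.resize(p[140:235,180:280,::-1],None,fx=5,fy=5,interpolation=cv2.INTER_CUBIC))
for q in r.silhouettes('top','weight_disc_center')[:3]:
    m=q['pixels']&(d>0);print(q['confidence'],q['extent'],W[m].mean(0))
E
```

```text
402 [0.06644927 0.07242258 0.07358066]
-12.0 43.5 44.9
-10.0 40.6 43.7
-8.0 38.9 43.7
-6.0 37.7 44.2
-4.0 35.7 43.0
-2.0 35.3 43.0
0.0 34.3 43.1
2.0 34.0 43.1
4.0 33.5 42.8
6.0 33.2 43.0
8.0 33.6 42.6
10.0 33.8 42.4
12.0 34.1 42.2
14.0 35.0 42.6
16.0 36.0 42.5
18.0 37.7 42.5
20.0 39.0 42.6
22.0 41.9 43.4
[0.05335443 0.00576453] [0.50480862 0.02466971]
pad ((0.4501379430294037, 0.04403417557477951), (0.03294121101498604, 0.03077978454530239), 71.19586181640625)
0.56 [212.8, 185.2, 11.7, 12.4] [0.50536737 0.02384797 0.07305234]
```

Emit:
move_arm([
  [0,0,0,-48,1,0,0.4],
  [0,0,0,-47,1,20,0.4],
  [0,0,0,0,0,40,0.4],
  [0,0,0,0,0,38,0.4],
  [0,0,0,0,0,12,0.4],
  [0,0,0,0,0,6,0.4],
  [0,0,0,0,0,0,0.4],
])

```text
time: 7.58
position: [0.5058, 0.0246, 0.0746]
eef_rot: [0.001, 0.152, 0.988, 0.0]
wrist_force: [0.5, 0.1, 0.6]
width: 0.0524
grasp_force: 0.0
```

Emit:
move_arm([
  [0,0,0,0,0,3.5,0.4],
  [0,0,0,0,0,0,0.4],
  [0,0,0,0,0,0,0.4],
])

```text
time: 7.95
position: [0.5054, 0.0246, 0.0708]
eef_rot: [0.0, 0.152, 0.988, 0.0]
wrist_force: [0.1, -0.7, 0.6]
width: 0.0529
grasp_force: 0.0
```

Emit:
move_arm([
  [0,0,0,0,0,1,0.4],
  [0,0,0,0,0,0,1],
  [0,0,0,0,0,0,1],
  [0,0,0,0,0,0,1],
  [0,0,0,0,0,0,1],
  [0,0,0,0,0,0,1],
])

```text
time: 8.7
position: [0.5051, 0.0246, 0.0692]
eef_rot: [0.0, 0.152, 0.988, 0.0]
wrist_force: [-0.0, 0.6, -1.1]
width: 0.0385
grasp_force: 30.0
```

Emit:
move_arm([
  [0,0,0,0,0,-10,1],
  [0,0,0,0,0,-25,1],
  [0,0,0,0,0,-35,1],
  [0,0,0,-12,-37,-30,1],
  [0,0,0,-14,-44,0,1],
  [0,0,0,-14,-44,0,1],
  [0,0,0,-14,-44,0,1],
  [0,0,0,-14,-44,0,1],
  [0,0,0,-14,-44,0,1],
  [0,0,0,-14,-44,0,1],
  [0,0,-9,0,0,0,1],
  [0,0,-9,0,0,0,1],
])

```text
time: 10.2
position: [0.5055, -0.2922, 0.1694]
eef_rot: [-0.001, -0.006, 1.0, 0.0]
wrist_force: [0.2, 0.5, -0.8]
width: 0.0383
grasp_force: 30.0
```

```bash
python3 - <<'E'
from h import *
s=r.state();print(s['time'],s['position'],s['eef_rot'],s['width'],s['wrist_force'])
p,d,c=snap('wrist','w3.png');W=world(d,c)
k=(W[...,2]>.03)&(W[...,2]<.045)&(abs(W[...,0]-.506)<.06)&(abs(W[...,1]+.29)<.065);print(k.sum(),cv2.minAreaRect(W[k][:,:2].astype(np.float32)))
p,d,c=snap('side');W=world(d,c)
k=(W[...,2]>.03)&(W[...,2]<.045)&(abs(W[...,0]-.506)<.06)&(abs(W[...,1]+.29)<.065);print(k.sum(),cv2.minAreaRect(W[k][:,:2].astype(np.float32)))
cv2.imwrite('pics/s3.png',cv2.resize(p[120:270,220:380,::-1],None,fx=4,fy=4,interpolation=cv2.INTER_CUBIC))
E
```

```text
10.2 [ 0.5055498  -0.29216316  0.16939992] [-5.58949001e-04 -6.46158084e-03  9.99978940e-01  2.35470853e-04] 0.03833649326654917 [ 0.22654562  0.47763142 -0.76130795]
914 ((0.5059521794319153, -0.2905998229980469), (0.090041883289814, 0.09316141158342361), 1.6272293329238892)
245 ((0.5057597160339355, -0.2912779450416565), (0.09438791871070862, 0.10104655474424362), 0.46830281615257263)
```

View pics/w3.png

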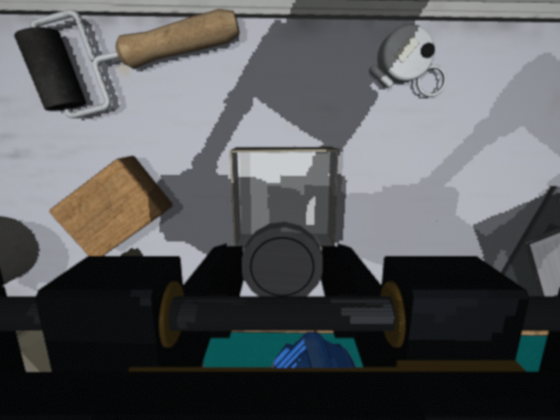

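View pics/s3.png

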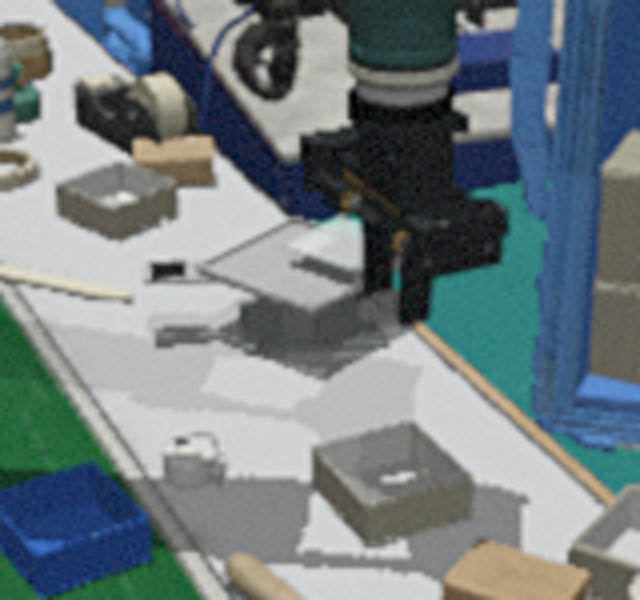

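Emit:
move_arm([
  [0,0,-1,0,1.5,30,1],
  [0,0,0,0,0,40,1],
  [0,0,0,0,0,40,1],
  [0,0,0,0,0,28,1],
  [0,0,0,0,0,14,1],
  [0,0,0,0,0,6,1],
  [0,0,0,0,0,2,1],
  [0,0,0,0,0,0,1],
])

```text
time: 11.3
position: [0.5071, -0.2904, 0.0103]
eef_rot: [0.001, -0.013, 1.0, -0.001]
wrist_force: [0.6, -0.2, -0.5]
width: 0.0383
grasp_force: 30.0
```

Emit:
move_arm([
  [0,0,0,0,0,2,1],
  [0,0,0,0,0,0,1],
  [0,0,0,0,0,0,0.48],
  [0,0,0,0,0,0,0.48],
  [0,0,0,0,0,0,0.48],
])

```text
time: 11.92
position: [0.5064, -0.29, 0.0074]
eef_rot: [0.0, -0.013, 1.0, -0.0]
wrist_force: [-0.1, -0.4, -0.5]
width: 0.0461
grasp_force: 0.0
```

Emit:
move_arm([
  [0,0,0,0,0,-5,0.48],
  [0,0,0,0,0,-12,0.48],
  [0,0,0,0,0,-30,0.48],
  [0,0,0,0,0,-50,0.48],
  [0,0,0,25,0,-50,0.48],
  [0,0,0,40,0,0,0.48],
  [0,0,0,0,0,0,0.48],
])

```text
time: 12.8
position: [0.4398, -0.2917, 0.1558]
eef_rot: [0.001, -0.013, 1.0, -0.001]
wrist_force: [0.7, 0.5, 0.7]
width: 0.0457
grasp_force: 0.0
```

```bash
python3 - <<'E'
from h import *
s=r.state();print(s['time'],s['position'],s['width'],s['wrist_force'])
p,d,c=snap('wrist','w4.png');W=world(d,c)
for q in r.silhouettes('wrist','weight_disc_center')[:2]:
    m=q['pixels']&(d>0);print(q['confidence'],q['extent'],W[m].mean(0),W[m][:,2].std())
p,d,c=snap('top');W=world(d,c)
for q in r.silhouettes('top','thumb_plate')[:1]:
    m=q['pixels']&(d>0);print('tray',np.median(W[m],0))
E
```

```text
12.8 [ 0.43975761 -0.29168404  0.15578269] 0.04573357332951688 [0.69046226 0.52961657 0.65618221]
0.65 [262.8, 242.5, 37.3, 40.6] [ 0.50547818 -0.29069333  0.01012232] 0.001844910521060936
tray [0.55808142 0.00999399 0.0664138 ]
```

View pics/w4.png

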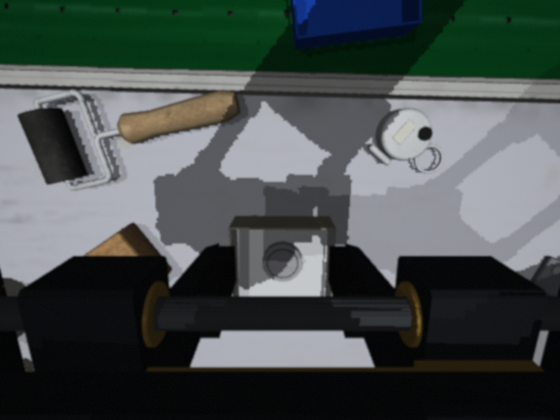

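The disc lies flat in the box at pixel (282,261). Its top is about 10–12 mm up, the tray is level, and the gripper is clear.

```bash
python3 -c "
from workcell import r
print(r.job_done())"
```

```text
the job is handed in; nothing more can be done
None
```

I tipped the tray, and the disc now lies flat in the box that was empty; the other box was left alone, the tray is level again, and I handed the job in at about 13 s (the hand-in returned no verdict).

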